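Fetch the pipe flange from under the spirit level

TASK

Somebody left the spirit level lying across the bin of pipe fittings: put it away first, standing on edge in both notches of the wooden rest and released. Then reach in under the wire shelf, take the one floor flange (the wide disc with a neck) out of the bin and set it down in the empty steel tray, flat on its disc with the neck up. Leave the other fittings in the bin and everything else on the bench where it stands.

Things in the scene. Friction and masses are not known exactly. Their poses are not given: they have to be found in the camera images.
- level: aluminium spirit level, a bar 300 long x 22 wide x 45 high with black end caps, standing on its narrow edge across the bin's front and rear rims, directly over the flange, nearly parallel to the bin's x. Origin: centre of its underside; x along the bar, z up. 0.2 to 0.4 kg, balanced at its middle.
- rest: wooden rest fixed to the bench: base board 190 (x) x 80 (y) x 10, on it two blocks 20 thick at x = -75 and +75, each with an open notch 36 wide at y = 0, notch floor 30 and notch walls 55 above the bench. Origin: centre of the underside, at bench height; x runs through both notches, so the stored level lies along x with its underside at z = 30.
- bin: grey plastic open-topped bin fixed to the bench, outside 180 (x) x 300 (y) x 60 high, walls and floor 5 thick. Origin: centre of the underside, at bench height; x points away from the robot, z up.
- rack: empty wire shelf fixed over the rear part of the bin, moving with it: thin steel rods 245 above the bench, from x = -5 to +160 and y = -155 to +155; two posts, 16 in diameter, at x = +160, y = -155 and +155. Origin and axes are those of the bin. The gripper must lean back towards the robot to reach under it.
- flange: steel floor flange, the part to fetch: a flat disc 60 in diameter and 8 thick with an upright round neck 34 in diameter on its centre, 45 high in all, standing on the bin's floor in the rear row: on the left, in the middle or on the right. Origin: centre of its underside (5 above the bench in the bin); z up along the neck. 0.25 kg or so.
- tray: empty steel tray fixed to the bench, outside 170 (x) x 150 (y) x 25 high, walls and floor 4 thick. Origin: centre of its underside, at bench height; z up.
- coupling: steel pipe coupling standing upright in the bin, 40 in diameter, 34 high; origin: centre of its underside as built. Stays in the bin.
- cap: steel domed pipe cap in the bin, 40 in diameter, 28 high; origin: centre of its underside. Stays in the bin.
- elbow: steel pipe elbow lying flat in the bin's front row, two legs 26 long at right angles (along its x and y), 34 in diameter; origin: under its corner, on the bin's floor. Stays in the bin.
- plug: steel hexagon plug in the bin's front row, 36 across, 26 high; origin: centre of its underside. Stays in the bin.
- tin: paint tin, 80 in diameter, 110 high, on the bench to the left of the wire shelf; origin: centre of its underside. Leave alone.
- bottle: white plastic bottle, 60 in diameter, 170 high, on the bench to the right of the wire shelf; origin: centre of its underside. Leave alone.
- dish: orange plastic dish, 90 in diameter, 35 high, on the bench between the robot and the bin, to the right; origin: centre of its underside. Leave alone.
- wrench: steel wrench, 170 long, about 12 high, lying on the bench between the robot and the bin; origin: under its middle. Leave alone.
Mind the look-alikes: they are no part of the job. Leave any green look-alike of the flange alone.

How it is judged:
By the outcome, as a careful person would: the job done as asked, in the order asked, and still so for the second after the job is handed in, with the robot touching nothing.
It also fails if it takes over 64 s, if anything falls off the work surface, if the arm or the gripper's body presses on something with over 40 N, if the wrist force passes 120 N, or if a joint passes its speed limit or range.

ROBOT

A 7-joint arm with a two-finger parallel gripper is mounted at the origin on the work surface. World frame = base frame: x ahead of the robot, y to its left, z up, the work surface at z = 0. Lengths are in m, angles in rad, forces in N, time in s.
With the tool pointing down it reaches from about 0.425 to 1.025 m from the base axis. Payload 9.4 kg.
Tool frame: the origin (TCP) lies midway between the tips of the shut fingers; the grasp point (between the pads) lies 19 mm behind it (manip.grasp_offset is the distance from the TCP to the grasp point, in m); z points along the fingers, y is the line along which they close (so a half turn about z gives the same grasp; the last joint's range is limited). The gripper opens to 93 mm and grips with 3 to 60 N. Pads are 15 mm wide; open, the fingers measure 128 mm over their backs; the gripper's body (75 mm by 188 mm) begins 65 mm behind the grasp point.
Start: joints at [-1.229, 0.599, -0.003, 1.599, 0.002, 0.943, -0.08], TCP at [0.295, 0.662, 0.193] pointing down, gripper open.
Joint ranges: [-2.57, 2.57], [-0.35, 1.97], [-1.29, 1.29], [0.11, 2.56], [-1.05, 4.19], [0.11, 1.86], [-2.63, 2.63]. Speed limits (rad/s): [2.22, 2.22, 3.01, 3.01, 3.14, 3.14, 3.14].

INTERFACE

Orientations are given as a 3x3 rotation matrix whose columns are the frame's x, y, z axes.
In Python, from bench import manip gives the robot as it stands.
- The arm moves only by the tool send_rows, never from a script. Its argument "moves" is a list of rows, each a list of 6 numbers: the shift along the tool's x, y, z in mm, then the turn, a rotation vector about the tool's x, y, z in degrees. A call has 1 to 12 rows; each row is the pose to reach, as a shift and turn from the pose commanded when the call began, along the tool's axes at that moment; what a row does not reach only later rows make up. A row lasts 1/8 s, in which the tool goes at most 62.5 mm and 10.7 degrees, less where a joint would pass 70% of its speed; a pose out of reach is approached as far as the arm can. A call with a gripper value outside its range is refused whole. "hand" is the gripper's target within -1 to 1 (shut at 1, half-way at 0, fully open at -1), set as the call begins (left out, the last holds). The fingers move at their own pace and stop on an object; "grip_force" is the grip in N (left out, the last holds). Time passes only in rows, so rows that repeat a pose let the fingers close. It gives the time, the measured TCP pose, the force, the opening and the grip force at its end, in the units of the state.
- manip.get_obs(): the state, without advancing time (a new reading comes with each control period).
- manip.snapshot(name): name is "scene" or "top" or "wrist"; returns a dict with "img" (480x640x3 uint8, red, green, blue), "fx", "fy", "cx", "cy" (pixels), "pose" (4x4, takes a point from camera to world coordinates); the wrist camera has in their place "T_tool_cam" (4x4, takes a point from camera to tool coordinates, whose origin is the TCP and whose axes are the flange's). Camera axes: x right, y down, z forward; pixel columns grow to the right and rows downward; lengths in m; the calibration is good to about 2 mm. A picture is of the moment at which its call begins: read the wrist's pose just before it. There is no depth.
- manip.sign_off(): hands the job in; it is judged then, once.
The state is a dict: "time": time; "joints": joint angles; "joint_velocities": joint speeds; "joint_efforts": joint torques, N m; "eef_pos": TCP position; "ee_rot": TCP orientation; "wrist_force": force on the tool from outside, world axes, zero at the start; "torque": the same for the moment, N m; "grip_width": finger opening in m; "finger_force": force on a finger pad.
Only numpy, scipy, OpenCV 4.12 (cv2) and the standard library are available. Lean on these libraries where they do the work, as an engineer would, in place of code of your own. Each camera call takes 0.05 s, during which the arm holds its last target. There are 200 camera calls.

## Working session

There is one attempt and no reset: what is moved stays moved. The work goes in short steps, Python scripts to look and compute and a tool call to move; the robot and the scene stay as the last step left them, time stands still between calls to the robot, and variables do not carry over. Pictures are saved under pics/ and viewed, at most 10 in all, crops included, and the job is handed in when it is done.

Besides the shell and the picture viewer there is one more tool, called after "Call:" by a JSON object that holds its "method" and its "body". send_rows: Moves the arm, as the interface text tells. Its arguments: {"type":"object","properties":{"moves":{"type":"array","items":{"type":"array","items":{"type":"number"}}},"hand":{"type":"number"},"grip_force":{"type":"number"}},"required":["moves"]}

```bash
mkdir -p pics; cat > h.py <<'E'
import numpy as np,cv2,json
from bench import manip
def snap(n,f=None):
    o=manip.get_obs(); s=manip.snapshot(n)
    if 'pose' in s: T=np.array(s['pose'])
    else:
        W=np.eye(4);W[:3,:3]=np.array(o['ee_rot']);W[:3,3]=o['eef_pos'];T=W@np.array(s['T_tool_cam'])
    K=np.array([[s['fx'],0,s['cx']],[0,s['fy'],s['cy']],[0,0,1]])
    if f: cv2.imwrite(f'pics/{f}.png',s['img'][:,:,::-1]); np.savez(f'pics/{f}.npz',T=T,K=K,img=s['img'])
    return s['img'],K,T
def load(f):
    d=np.load(f'pics/{f}.npz');return d['img'],d['K'],d['T']
def ray(K,T,u,v,z):
    d=T[:3,:3]@np.linalg.inv(K)@np.array([u,v,1.]);o=T[:3,3]
    return o+d*(z-o[2])/d[2]
def proj(K,T,p):
    c=np.linalg.inv(T)@np.append(p,1);q=K@c[:3];return q[:2]/q[2]
E
python3 - <<'E'
from h import *
for n in('scene','top'):
    i,K,T=snap(n,n+'0');print(n,K[0,0],np.round(T,3).tolist())
i,K,T=snap('wrist','wrist0')
print(np.round(T,3).tolist())
o=manip.get_obs();print(o['eef_pos'],o['ee_rot'],o['time'],o['grip_width'],manip.grasp_offset)
E
```

```text
scene 541.8615529357854 [[0.113, 0.724, -0.681, 1.302], [0.994, -0.076, 0.084, -0.096], [0.009, -0.686, -0.728, 0.867], [0.0, 0.0, 0.0, 1.0]]
top 453.9186409150571 [[-0.02, -0.995, 0.094, 0.461], [-1.0, 0.021, 0.007, -0.01], [-0.009, -0.094, -0.996, 0.931], [0.0, 0.0, 0.0, 1.0]]
[[0.406, 0.887, 0.22, 0.232], [0.914, -0.394, -0.1, 0.69], [-0.002, 0.242, -0.97, 0.384], [0.0, 0.0, 0.0, 1.0]]
[0.29470073 0.66197304 0.19192953] [[-9.13588567e-01  4.06639607e-01 -4.00328308e-04]
 [ 4.06639790e-01  9.13587829e-01 -1.16645436e-03]
 [-1.08591474e-04 -1.22844879e-03 -9.99999240e-01]] 0.15 0.0934137926539355 0.0188
```

View pics/top0.png

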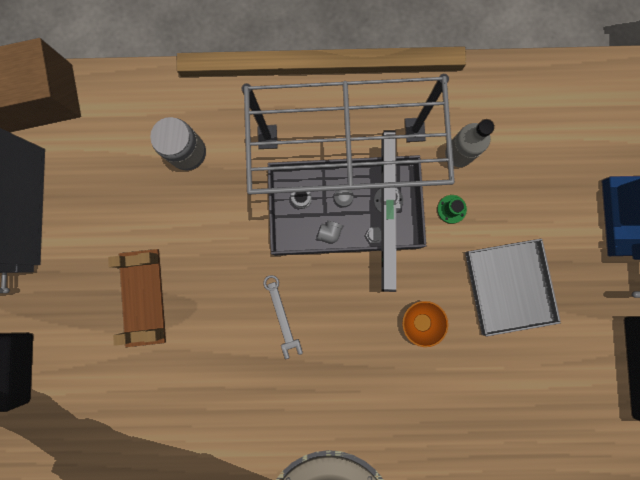

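View pics/scene0.png

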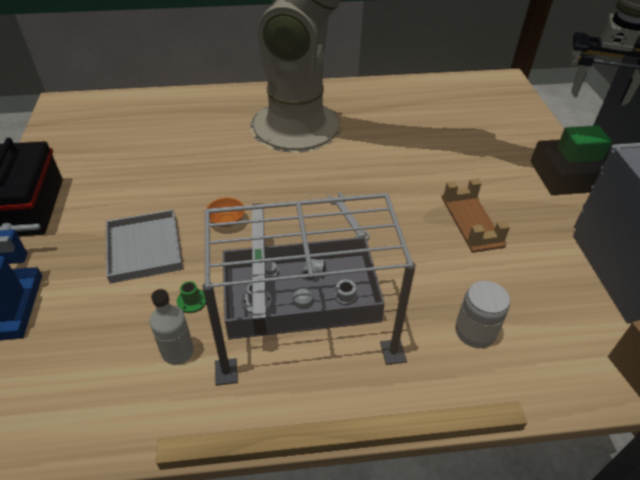

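The top view shows the level at columns 384–396, rows 131–290. The rest is at about (142,298), the tray at (512,288), and the bin rim has corners near (268,163), (419,157), (424,246) and (273,254). The flange is under the level, on the right, near (390,198). The green look-alike is at (452,209).

```bash
python3 - <<'E'
from h import *
i,K,T=load('top0')
P=lambda n,l,z:print(n,[np.round(ray(K,T,u,v,z)*1000).astype(int)[:2].tolist() for u,v in l])
P('bin',[(268,163),(419,157),(424,246),(273,254)],.06)
P('level',[(390,132),(390,290)],.105)
P('flange',[(390,198)],.05)
P('rest tops',[(112,260),(158,252),(116,340),(163,333)],.055)
P('tray',[(467,251),(541,240),(558,322),(485,334)],.025)
P('rackfront',[(248,192),(452,183)],.245);P('rackrear',[(247,89),(444,78)],.245)
# level top mask: bright low saturation near column range
h=cv2.cvtColor(i,cv2.COLOR_RGB2HSV)
m=((h[...,1]<40)&(h[...,2]>140)).astype(np.uint8);m[:, :375]=0;m[:,405:]=0
c=max(cv2.findContours(m,0,2)[0],key=cv2.contourArea);r=cv2.minAreaRect(c);b=cv2.boxPoints(r);print(r,cv2.contourArea(c))
P('levelbox',b,.105)
c=i[90:350,90:200];cv2.imwrite('pics/a.png',cv2.hconcat([cv2.resize(i[225:355,90:190],(400,520),interpolation=2),cv2.resize(i[120:250,345:445],(400,520),interpolation=2)])[:,:,::-1])
E
```

```text
bin [[691, 106], [696, -190], [522, -192], [512, 98]]
level [[733, -128], [440, -118]]
flange [[618, -132]]
rest tops [[508, 411], [521, 322], [355, 399], [366, 310]]
tray [[513, -285], [531, -433], [370, -456], [349, -312]]
rackfront [[598, 112], [605, -200]]
rackrear [[761, 113], [772, -196]]
((391.5, 238.0), (100.0, 15.0), 90.0) 911.0
levelbox [[627, -114], [627, -141], [444, -135], [444, -108]]
```

View pics/a.png

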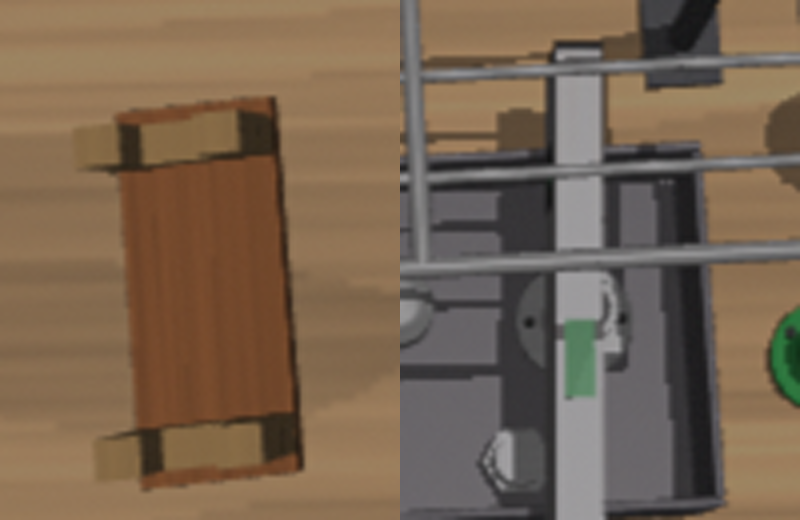

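The crop shows the rest's board corners at full-image pixels (119,254), (159,249), (165,342) and (125,347). The level's top face spans columns 384–396 and is parallel to the image columns. The flange's disc and neck show on both sides of the level.

```bash
cat >> h.py <<'E'
from scipy.spatial.transform import Rotation as Ro
G=0.0188
def pose(gp,yaw,lean):
    "tool pose for grasp point gp (mm), tool x along yaw+180deg, leaned back by lean deg"
    R=Ro.from_euler('z',yaw,degrees=True).as_matrix()@np.array([[-1,0,0],[0,1,0],[0,0,-1.]])@Ro.from_euler('y',-lean,degrees=True).as_matrix()
    return np.array(gp)/1000+R[:,2]*G,R
class Cmd: pass
def rel(p0,R0,p,R):
    return np.round(np.r_[R0.T@(p-p0)*1000,Ro.from_matrix(R0.T@R).as_rotvec(degrees=True)],1).tolist()
def rows(*ps,start=None):
    o=manip.get_obs();p0,R0=(np.array(o['eef_pos']),np.array(o['ee_rot'])) if start is None else start
    for p,R in ps: print(rel(p0,R0,p,R))
E
python3 - <<'E'
from h import *
i,K,T=load('top0')
q=np.array([ray(K,T,u,v,.01)[:2]*1000 for u,v in [(118.75,253.75),(158.75,249.25),(165,342.5),(125.5,347)]]);print(q.round(),q.mean(0))
a=(q[0]+q[1]-q[2]-q[3]);print(np.degrees(np.arctan2(a[1],a[0])))
b=q[0]+q[3]-q[1]-q[2];print(np.degrees(np.arctan2(-b[0],b[1])))
o=manip.get_obs();print(o['time'],o['eef_pos'])
rows(pose([440,360,300],0,0),pose([530,-123,190],-2,20))
E
```

```text
[[522. 419.]
 [530. 337.]
 [343. 322.]
 [335. 401.]] [432.60964404 369.69170107]
5.055955451526854
5.276210593540303
0.15 [0.29470073 0.66197304 0.19192953]
[-255.5, -216.9, -89.0, -0.1, -0.0, -24.0]
[-540.1, -619.0, 20.4, -3.9, -19.8, -21.8]
```

Call:
{"method": "send_rows", "body": {"moves": [[-255,-217,-89,0,0,-24],[-255,-217,-89,0,0,-24],[-255,-217,-89,0,0,-24],[-255,-217,-89,0,0,-24],[-255,-217,-89,0,0,-24],[-255,-217,-89,0,0,-24],[-255,-217,-89,0,0,-24],[-255,-217,-89,0,0,-24],[-255,-217,-89,0,0,-24]], "hand": -1}}

```text
time: 1.27
eef_pos: [0.4386, 0.3617, 0.2811]
ee_rot: [[-1.0, -0.002, -0.001], [-0.002, 1.0, -0.0], [0.001, -0.0, -1.0]]
wrist_force: [-0.8, 0.2, 0.3]
grip_width: 0.093
finger_force: 0.0
```

```bash
python3 - <<'E'
from h import *
i,K,T=snap('wrist','w1')
for x,y in((95,40),(95,-40),(-95,-40),(-95,40)):
    p=Ro.from_euler('z',5.2,degrees=True).apply([x,y,10])/1000+[.433,.370,0];print(proj(K,T,p).round())
rows(pose([530,-123,190],-2,20))
E
```

```text
[362. 272.]
[299. 278.]
[283. 123.]
[352. 117.]
[-96.8, -485.0, 108.8, 0.4, -20.0, 2.1]
```

View pics/w1.png

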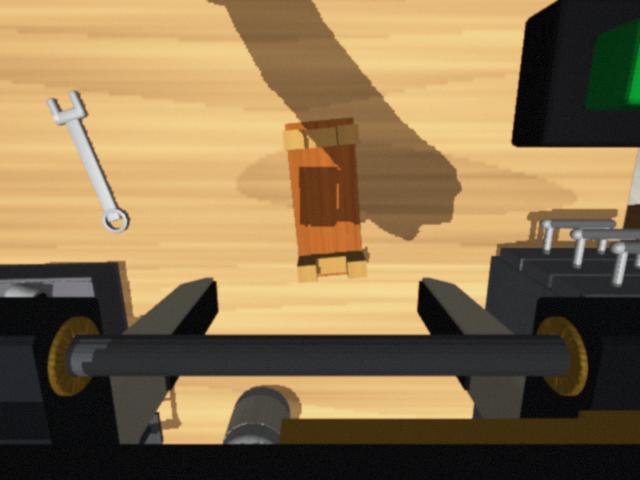

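The wrist view shows the rest's board corners at (354,118), (286,123), (298,278) and (362,272), within about 3 px of the prediction. The notch centres are near (321,136) and (332,271).

Call:
{"method": "send_rows", "body": {"moves": [[-97,-485,109,0,-20,2],[-97,-485,109,0,-20,2],[-97,-485,109,0,-20,2],[-97,-485,109,0,-20,2],[-97,-485,109,0,-20,2],[-97,-485,109,0,-20,2],[-97,-485,109,0,-20,2],[-97,-485,109,0,-20,2],[-97,-485,109,0,-20,2],[-97,-485,109,0,-20,2]]}}

```text
time: 2.58
eef_pos: [0.5365, -0.1273, 0.1716]
ee_rot: [[-0.939, 0.039, 0.341], [0.039, 0.999, -0.007], [-0.341, 0.007, -0.94]]
wrist_force: [-0.7, 0.5, 0.3]
grip_width: 0.0928
finger_force: 0.0
```

```bash
python3 - <<'E'
from h import *
i,K,T=load('w1')
a=ray(K,T,321,136,.055)*1000;b=ray(K,T,332,271,.055)*1000;print(a,b,(a+b)/2,np.degrees(np.arctan2(*(b-a)[1::-1])))
i,K,T=snap('wrist','w2')
for s in(-150,0,150):
    p=Ro.from_euler('z',-2,degrees=True).apply([s,0,105])/1000+[.587,-.123,0];print(proj(K,T,p).round())
print(manip.get_obs()['eef_pos'])
rows(pose([587,-123,86],-2,20))
E
```

```text
[357.86219592 365.4223805   55.        ] [507.41726873 378.86092616  55.        ] [432.63973232 372.14165333  55.        ] 5.134627675193878
[327.  54.]
[325. 275.]
[324. 396.]
[ 0.53652441 -0.12537224  0.17194645]
[-18.0, 3.5, 116.8, 0.3, -0.1, -0.2]
```

View pics/w2.png

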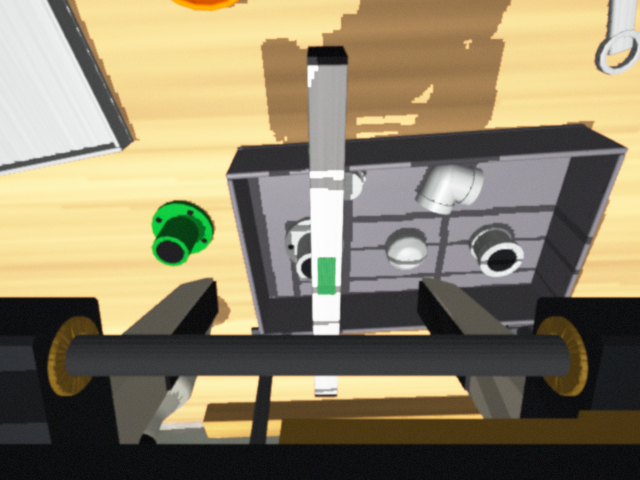

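The level's front end is at (327,50), its vial at (326,275) and its rear end at (325,396), matching the prediction. The flange is half hidden by the level, around (303,250).

Call:
{"method": "send_rows", "body": {"moves": [[-9,2,58,0,0,0],[-18,3,100,0,0,0],[-18,3,117,0,0,0],[-18,3,117,0,0,0]]}}

```text
time: 3.12
eef_pos: [0.5785, -0.1292, 0.0942]
ee_rot: [[-0.943, 0.036, 0.332], [0.029, 0.999, -0.027], [-0.333, -0.016, -0.943]]
wrist_force: [0.3, -0.1, -0.3]
grip_width: 0.0929
finger_force: 0.0
```

Call:
{"method": "send_rows", "body": {"moves": [[0,0,0,0,0,0],[0,0,0,0,0,0],[0,0,0,0,0,0],[0,0,0,0,0,0],[0,0,0,0,0,0],[0,0,0,0,0,0],[0,0,0,0,0,0]], "hand": 1, "grip_force": 40}}

```text
time: 4.0
eef_pos: [0.5776, -0.132, 0.0944]
ee_rot: [[-0.943, 0.04, 0.332], [0.033, 0.999, -0.028], [-0.332, -0.016, -0.943]]
wrist_force: [0.7, -0.1, 1.0]
grip_width: 0.0277
finger_force: 0.0
```

```bash
python3 - <<'E'
from h import *
o=manip.get_obs();p=np.array(o['eef_pos']);R=np.array(o['ee_rot']);print(p,R[:,2],o['grip_width'],o['wrist_force'])
rel_=lambda d:(p+np.array(d)/1000,R)
rows(rel_([0,0,18]),rel_([-165,0,18]),rel_([-165,0,90]))
E
```

```text
[ 0.5775524  -0.13202812  0.09442903] [ 0.33151282 -0.02838251 -0.94302369] 0.027683588014473168 [ 0.69475837 -0.08368385  1.00090988]
[-6.0, -0.3, -17.0, 0.0, 0.0, 0.0]
[149.5, -6.9, -71.7, 0.0, 0.0, 0.0]
[125.6, -8.1, -139.6, 0.0, 0.0, 0.0]
```

```bash
python3 - <<'E'
from h import *
o=manip.get_obs();print(np.round(o['joints'],3),o['joint_efforts'],o['torque'])
E
```

```text
[ 0.348  0.51  -0.287  2.261  1.231  0.135  0.447] [-1.28585432e-02 -5.68340349e+01 -2.17524201e+00 -1.29913795e+01
  1.65474596e-01 -4.93465774e-01  1.29020566e-02] [0.07529484 0.36064107 0.02469061]
```

```bash
cat >> h.py <<'E'
def tilt(P,phi,gp):
    p,R=P;R=Ro.from_euler('x',phi,degrees=True).as_matrix()@R
    return np.array(gp)/1000+R[:,2]*G,R
E
python3 - <<'E'
from h import *
g=[530,-125,200]
rows(pose(g,-2,20),*[tilt(pose(g,-2,l),f,g) for l,f in((20,-14),(32,-15),(40,-10),(40,0))])
E
```

```text
[9.8, 3.7, -96.7, -1.0, -0.6, 0.0]
[9.4, -0.5, -97.1, 12.2, -1.1, -4.7]
[5.5, -0.4, -97.7, 12.6, -13.1, -6.4]
[3.2, 1.2, -98.1, 7.8, -20.9, -4.8]
[3.4, 3.7, -97.9, -0.9, -20.6, 0.2]
```

Call:
{"method": "send_rows", "body": {"moves": [[0,0,-10,0,0,0],[0,0,-30,0,0,0],[5,1,-70,0,0,0],[10,0,-97,6,0,-2],[9,0,-97,12,-1,-5],[9,0,-97,12,-1,-5],[9,0,-97,12,-1,-5],[9,0,-97,12,-1,-5]], "hand": -1}}

```text
time: 5.0
eef_pos: [0.5365, -0.1303, 0.1824]
ee_rot: [[-0.94, 0.031, 0.339], [-0.053, 0.97, -0.235], [-0.336, -0.239, -0.911]]
wrist_force: [0.5, -0.3, -0.7]
grip_width: 0.0926
finger_force: 0.0
```

```bash
python3 - <<'E'
from h import *
print(np.round(manip.get_obs()['joints'],3))
g=[530,-125,200]
rows(*[tilt(pose(g,-2,l),f,g) for l,f in((20,-14),(32,-15),(40,-10),(40,0))])
E
```

```text
[ 0.315  0.331 -0.438  2.305  1.157  0.442  0.456]
[-0.1, 0.7, -0.7, 0.2, -0.2, 0.2]
[-4.0, 0.4, -1.1, 1.1, -12.2, -0.3]
[-6.5, 1.7, -1.8, -3.2, -20.0, 2.1]
[-6.5, 4.2, -2.1, -11.9, -19.6, 7.1]
```

Call:
{"method": "send_rows", "body": {"moves": [[-2,0,0,0,-6,0],[-4,0,-1,1,-12,0],[-6,1,-1,0,-17,1],[-6,2,-2,-3,-20,2],[-6,3,-2,-8,-20,5],[-6,4,-2,-12,-20,7],[-6,4,-2,-12,-20,7],[-6,4,-2,-12,-20,7]]}}

```text
time: 6.0
eef_pos: [0.542, -0.1254, 0.1857]
ee_rot: [[-0.761, 0.031, 0.648], [0.022, 1.0, -0.022], [-0.648, -0.003, -0.761]]
wrist_force: [0.3, 1.0, -0.6]
grip_width: 0.093
finger_force: 0.0
```

```bash
python3 - <<'E'
from h import *
print(np.round(manip.get_obs()['joints'],3))
g=[530,-125,200]
rows(*[tilt(pose(g,-2,l),f,g) for l,f in((40,0),(30,0),(25,0))])
E
```

```text
[ 0.806  0.427 -0.816  2.523  2.613  0.469 -0.882]
[0.0, -0.0, 0.1, 0.0, 0.4, 0.3]
[3.3, -0.0, -0.2, 0.0, 10.4, 0.3]
[4.9, -0.0, -0.5, -0.0, 15.4, 0.3]
```

```bash
python3 - <<'E'
from h import *
rows(pose([562,-123,120],-2,35),pose([587,-123,86],-2,35))
E
```

```text
[29.2, 3.2, 81.6, 0.0, 5.4, 0.3]
[32.3, 4.0, 123.7, 0.0, 5.4, 0.3]
```

Call:
{"method": "send_rows", "body": {"moves": [[15,2,40,0,3,0],[29,3,82,0,5,0],[32,4,110,0,5,0],[32,4,124,0,5,0],[32,4,124,0,5,0],[32,4,124,0,5,0]]}}

```text
time: 6.75
eef_pos: [0.5978, -0.1217, 0.0715]
ee_rot: [[-0.814, 0.028, 0.58], [0.021, 1.0, -0.018], [-0.58, -0.002, -0.815]]
wrist_force: [-0.0, 0.8, -0.2]
grip_width: 0.0929
finger_force: 0.0
```

```bash
python3 - <<'E'
from h import *
o=manip.get_obs();print(np.round(o['joints'],3),o['wrist_force'])
rows(pose([587,-123,86],-2,35))
E
```

```text
[ 0.62   0.694 -0.684  2.439  2.561  0.609 -0.799] [-0.00719989  0.75361912 -0.22164458]
[0.5, -1.6, 0.8, 0.1, 0.5, 0.4]
```

Reached it. Close on the level.

Call:
{"method": "send_rows", "body": {"moves": [[0,-1,0,0,0,0],[0,-1,0,0,0,0],[0,-1,0,0,0,0],[0,-1,0,0,0,0],[0,-1,0,0,0,0],[0,-1,0,0,0,0],[0,-1,0,0,0,0],[0,-1,0,0,0,0],[0,-1,0,0,0,0],[0,-1,0,0,0,0]], "hand": 1, "grip_force": 45}}

```text
time: 8.0
eef_pos: [0.5981, -0.1229, 0.0706]
ee_rot: [[-0.815, 0.029, 0.579], [0.023, 1.0, -0.018], [-0.58, -0.001, -0.815]]
wrist_force: [0.1, 0.9, -0.2]
grip_width: 0.0215
finger_force: 45.0
```

```bash
python3 - <<'E'
from h import *
o=manip.get_obs();print(np.round(o['joints'],3),o['wrist_force'],o['grip_width'],o['finger_force'],o['eef_pos'])
p=np.array(o['eef_pos']);R=np.array(o['ee_rot']);g=(p-R[:,2]*G)*1000;print(g)
q=lambda d,y:pose(g+np.array(d),y,35)
rows(q([0,0,20],-2),q([-40,100,30],-1),q([-70,230,45],1),q([-120,340,45],4))
E
```

```text
[ 0.623  0.697 -0.684  2.438  2.563  0.607 -0.799] [ 0.13146724  0.88637484 -0.19343996] 0.021461112857156184 44.98487591743469 [ 0.59811995 -0.12290558  0.07058405]
[ 587.2277188  -122.57598954   85.90367131]
[-11.5, -0.1, -16.3, 0.2, 0.4, 0.3]
[17.6, 98.9, -49.4, -0.4, 0.4, -0.5]
[36.3, 228.4, -81.3, -1.6, 0.4, -2.1]
[79.5, 337.5, -112.2, -3.3, 0.4, -4.6]
```

Call:
{"method": "send_rows", "body": {"moves": [[-6,0,-8,0,0,0],[-11,0,-16,0,0,0],[-7,15,-21,0,0,0],[3,50,-33,0,0,0],[18,99,-49,0,0,0],[24,142,-60,-1,0,-1],[30,185,-70,-1,0,-2],[36,228,-81,-2,0,-2.5]]}}

```text
time: 9.0
eef_pos: [0.5269, 0.1092, 0.1154]
ee_rot: [[-0.815, -0.029, 0.578], [-0.022, 1.0, 0.019], [-0.579, 0.002, -0.815]]
wrist_force: [0.8, 0.2, -2.5]
grip_width: 0.0219
finger_force: 45.0
```

```bash
python3 - <<'E'
from h import *
i,K,T=snap('scene','s1')
o=manip.get_obs();print(np.round(o['joints'],3),o['wrist_force'],o['torque'],o['grip_width'])
p=np.array(o['eef_pos']);R=np.array(o['ee_rot']);g=(p-R[:,2]*G)*1000;print(g,R[:,2])
off=np.array([433,371.5,30+86-60])-[587,-123,86]
rows(pose([470,280,125],4,35.2),pose([433,371.5,90],5.1,35.2),pose([433,371.5,57.5],5.1,35.2))
E
```

```text
[ 0.216  0.666 -1.058  2.554  1.988  0.96  -0.857] [-0.17956112  7.02602314 -1.44511518] [0.6062367  0.88597948 0.32110286] 0.021432898865693946
[515.87883632 115.22385775 132.09029334] [ 0.57955391  0.02684617 -0.81449159]
[37.5, 166.5, -16.4, -0.8, 0.3, -1.9]
[85.7, 259.2, -6.9, -1.4, 0.3, -2.8]
[104.6, 258.9, 19.6, -1.4, 0.3, -2.8]
```

View pics/s1.png

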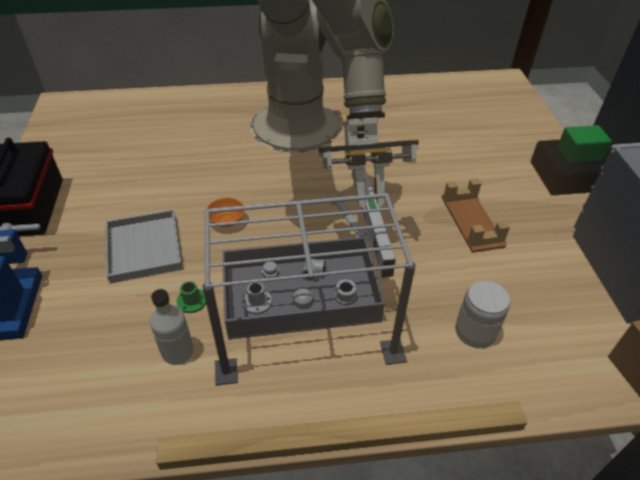

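The scene view shows the level held horizontally in front of the rack, with its far end near (388,268). The bin contents are undisturbed, with the flange at (257,296).

Call:
{"method": "send_rows", "body": {"moves": [[10,42,-4,0,0,0],[19,83,-8,0,0,-1],[28,125,-12,-1,0,-1.5],[37,167,-16,-1,0,-2],[37,167,-16,-1,0,-2],[37,167,-16,-1,0,-2],[37,167,-16,-1,0,-2]]}}

```text
time: 9.93
eef_pos: [0.4845, 0.2716, 0.1073]
ee_rot: [[-0.813, -0.065, 0.579], [-0.056, 0.998, 0.033], [-0.58, -0.005, -0.815]]
wrist_force: [-0.7, -0.1, -2.0]
grip_width: 0.0215
finger_force: 45.0
```

```bash
python3 - <<'E'
from h import *
o=manip.get_obs();print(np.round(o['joints'],3),o['wrist_force'],o['torque'],o['grip_width'])
p=np.array(o['eef_pos']);R=np.array(o['ee_rot']);g=(p-R[:,2]*G)*1000;print(g,R[:,2])
rows(pose([433,371.5,95],5.1,35.2),pose([433,371.5,57.5],5.1,35.2))
E
```

```text
[-0.195  0.731 -1.073  2.463  1.756  1.136 -0.971] [-0.74387118 -0.12436719 -1.98238105] [-0.00763444  0.92829609 -0.01717759] 0.021454362805885006
[473.58003505 270.96086662 122.63244004] [ 0.57877797  0.03320265 -0.81480896]
[43.4, 103.5, 2.4, -1.1, 0.2, -0.9]
[65.2, 103.7, 32.9, -1.1, 0.2, -0.9]
```

Call:
{"method": "send_rows", "body": {"moves": [[20,50,1,0,0,0],[43,103.5,2,-1,0,-1],[43,103.5,2,-1,0,-1],[43,103.5,2,-1,0,-1],[43,103.5,2,-1,0,-1],[43,103.5,2,-1,0,-1]]}}

```text
time: 10.68
eef_pos: [0.4447, 0.3726, 0.0807]
ee_rot: [[-0.811, -0.088, 0.578], [-0.072, 0.996, 0.051], [-0.58, -0.001, -0.814]]
wrist_force: [0.2, -0.6, -3.0]
grip_width: 0.0216
finger_force: 45.0
```

```bash
python3 - <<'E'
from h import *
o=manip.get_obs();print(np.round(o['joints'],3),o['wrist_force'])
p=np.array(o['eef_pos']);R=np.array(o['ee_rot']);g=(p-R[:,2]*G)*1000;print(g,R[:,2],np.degrees(np.arctan2(-R[0,1],R[1,1])))
i,K,T=snap('wrist','w3')
rows(pose([433,371.5,70],5.1,35.2),pose([433,371.5,57],5.1,35.2))
j,_,_=snap('top','t1')
cv2.imwrite('pics/b.png',cv2.hconcat([i[:,140:500],cv2.resize(j[200:360,80:200],(360,480),interpolation=2)])[:,:,::-1])
E
```

```text
[-0.428  0.828 -1.059  2.374  1.695  1.246 -1.051] [ 0.20951786 -0.63982768 -2.99479305]
[433.79792564 371.68264705  96.03539004] [ 0.57799443  0.05077912 -0.81445928] 5.064922700500153
[15.8, -0.4, 20.8, -0.0, 0.3, -0.0]
[23.3, -0.4, 31.3, -0.0, 0.3, -0.0]
```

View pics/b.png

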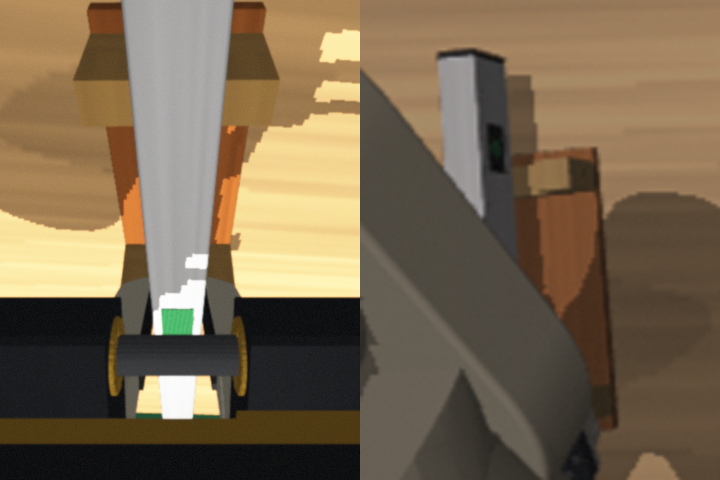

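The wrist view shows the level centred over the notches, with the bar's mid at x≈180 and the block's mid at ≈177. Lower it.

Call:
{"method": "send_rows", "body": {"moves": [[6,0,8,0,0,0],[11,0,15,0,0,0],[16,0,21,0,0,0],[20,0,27,0,0,0],[22,0,30,0,0,0],[23,0,32,0,0,0],[23,0,32,0,0,0]]}}

```text
time: 11.65
eef_pos: [0.4436, 0.3741, 0.041]
ee_rot: [[-0.812, -0.09, 0.577], [-0.073, 0.996, 0.052], [-0.58, -0.0, -0.815]]
wrist_force: [-0.7, 0.3, -2.8]
grip_width: 0.0215
finger_force: 45.0
```

```bash
python3 - <<'E'
from h import *
o=manip.get_obs();print(np.round(o['joints'],3),o['wrist_force'])
p=np.array(o['eef_pos']);R=np.array(o['ee_rot']);g=(p-R[:,2]*G)*1000;print(g)
E
```

```text
[-0.463  0.913 -1.02   2.39   1.773  1.29  -1.129] [-0.69613582  0.31527056 -2.77968861]
[432.75476598 373.10914598  56.28110513]
```

Call:
{"method": "send_rows", "body": {"moves": [[0.6,-1,0.8,0,0,0],[1.2,-1,1.6,0,0,0],[1.2,-1,1.6,0,0,0]]}}

```text
time: 12.02
eef_pos: [0.4438, 0.3737, 0.0406]
ee_rot: [[-0.81, -0.091, 0.579], [-0.073, 0.996, 0.054], [-0.582, 0.001, -0.813]]
wrist_force: [-5.5, -0.6, 12.0]
grip_width: 0.0215
finger_force: 45.0
```

Call:
{"method": "send_rows", "body": {"moves": [[0.6,-1,0.8,0,0,0],[0.6,-1,0.8,0,0,0],[0.6,-1,0.8,0,0,0],[0.6,-1,0.8,0,0,0],[0.6,-1,0.8,0,0,0]], "hand": -0.4}}

```text
time: 12.65
eef_pos: [0.4438, 0.372, 0.0379]
ee_rot: [[-0.812, -0.09, 0.577], [-0.073, 0.996, 0.052], [-0.58, -0.0, -0.815]]
wrist_force: [-0.1, -0.1, -0.4]
grip_width: 0.064
finger_force: 0.0
```

Call:
{"method": "send_rows", "body": {"moves": [[0,0,-15,0,0,0],[0,0,-40,0,0,0],[0,0,-70,0,0,0],[-20,0,-110,0,0,0],[-20,0,-110,0,0,0],[-20,0,-110,0,0,0]]}}

```text
time: 13.4
eef_pos: [0.3965, 0.3675, 0.1396]
ee_rot: [[-0.811, -0.09, 0.578], [-0.073, 0.996, 0.052], [-0.581, 0.0, -0.814]]
wrist_force: [0.9, -0.3, -0.3]
grip_width: 0.0649
finger_force: 0.0
```

```bash
python3 - <<'E'
from h import *
o=manip.get_obs();print(np.round(o['joints'],3),o['wrist_force'],o['eef_pos'],o['grip_width'])
i,K,T=snap('wrist','w4')
t,K2,T2=snap('top','t2');s,K3,T3=snap('scene','s2')
cv2.imwrite('pics/c.png',cv2.vconcat([cv2.hconcat([cv2.resize(i,(400,300)),cv2.resize(s[150:270,410:570],(400,300))]),cv2.hconcat([cv2.resize(s[190:340,200:400],(400,300),interpolation=2),cv2.resize(t[140:270,255:430],(400,300),interpolation=2)])])[:,:,::-1])
rows(pose([530,-100,180],-2,32))
E
```

```text
[-0.452  0.693 -1.147  2.398  1.525  1.224 -1.027] [ 0.8650097  -0.28830271 -0.31374119] [0.39650701 0.36751567 0.13959238] 0.06493775193285416
[-97.0, -478.6, 37.9, 3.9, 3.4, 6.0]
```

View pics/c.png

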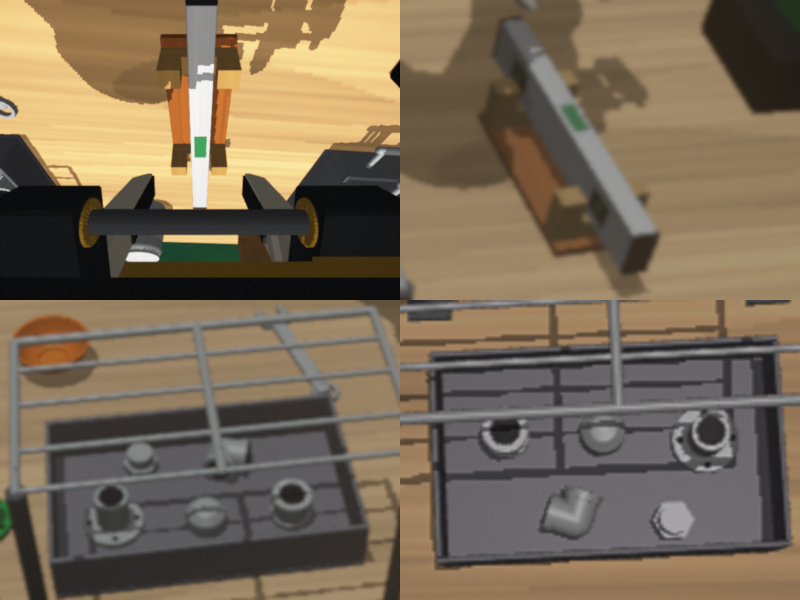

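The level stands in both notches, upright and released. In the top view the flange's neck top is at about (391.5,196.3) and its disc centre at (387.3,200.7). In the scene view these are (255,288.5) and (257.5,302).

```bash
python3 - <<'E'
from h import *
for f,l in(('t2',[(391.5,196.3,.05),(387.3,200.7,.013)]),('s2',[(255,288.5,.05),(257.5,302,.013)])):
    i,K,T=load(f) if 0 else (None,)+tuple(snap('top' if f=='t2' else 'scene',f)[1:])
    for u,v,z in l: print(f,(ray(K,T,u,v,z)*1000).round())
E
```

```text
t2 [ 622. -135.   50.]
t2 [ 619. -131.   13.]
s2 [ 625. -133.   50.]
s2 [ 630. -131.   13.]
```

Call:
{"method": "send_rows", "body": {"moves": [[-10,-50,0,0,0,0],[-20,-100,0,0,0,0],[-40,-160,10,0,0,1],[-50,-220,15,1,1,2],[-60,-280,20,2,2,3],[-70,-340,25,3,2,4],[-85,-400,30,4,3,5],[-97,-460,36,4,3,6],[-97,-479,38,4,3,6],[-97,-479,38,4,3,6],[-97,-479,38,4,3,6]]}}

```text
time: 15.02
eef_pos: [0.5399, -0.0994, 0.1641]
ee_rot: [[-0.844, 0.035, 0.535], [0.03, 0.999, -0.018], [-0.536, 0.001, -0.844]]
wrist_force: [0.2, 0.2, 0.4]
grip_width: 0.0652
finger_force: 0.0
```

```bash
python3 - <<'E'
from h import *
o=manip.get_obs();print(np.round(o['joints'],3),o['eef_pos'],np.array(o['ee_rot'])[:,2])
i,K,T=snap('wrist','w5');print(np.round(T,3).tolist())
for z in(13,50):print(proj(K,T,np.array([.612,-.133,z/1000])).round())
E
```

```text
[ 0.95   0.576 -1.198  2.442  1.875  0.586 -0.227] [ 0.5399145  -0.0994492   0.16414186] [ 0.53529379 -0.01761792 -0.84448219]
[[0.035, 0.69, 0.723, 0.379], [0.999, -0.024, -0.025, -0.094], [0.001, 0.724, -0.69, 0.291], [0.0, 0.0, 0.0, 1.0]]
[284. 201.]
[282. 228.]
```

View pics/w5.png

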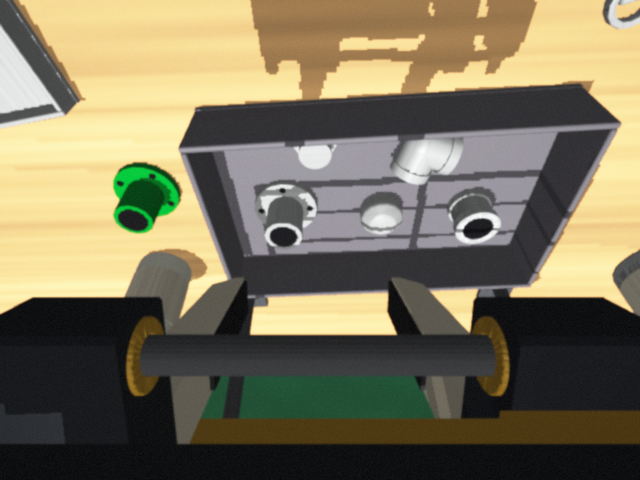

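The wrist view shows the flange clear of obstructions, with its neck top at about (284,236) and disc centre at (286,205). The cap is 100 px to its right.

```bash
python3 - <<'E'
from h import *
i,K,T=load('w5')
print((ray(K,T,284,236,.05)*1000).round(1),(ray(K,T,286,205,.013)*1000).round(1))
# bin right wall rim & cap
print(ray(K,T,230,285,.06)*1000,ray(K,T,180,148,.06)*1000,ray(K,T,361,205,.03)*1000)
g=[621,-133,38]
d=pose(g,0,32)[1][:,2]
for k in(70,0): rows(pose(np.array(g)-d*k,0,32))
E
```

```text
[ 621.5 -131.8   50. ] [ 616.8 -131.6   13. ]
[ 678.27911901 -190.33710475   60.        ] [ 522.25718986 -193.87286341   60.        ] [604.61430677 -62.09064202  30.        ]
[-2.0, -32.5, 99.4, -1.0, 0.4, -1.7]
[-1.5, -31.3, 169.4, -1.0, 0.4, -1.7]
```

Call:
{"method": "send_rows", "body": {"moves": [[-2,-16,45,0,0,-1],[-2,-30,80,-1,0,-2],[-2,-31,99,-1,0,-2],[-2,-31,99,-1,0,-2],[-2,-31,99,-1,0,-2]], "hand": -0.12}}

```text
time: 15.7
eef_pos: [0.5937, -0.1315, 0.0826]
ee_rot: [[-0.844, -0.006, 0.536], [-0.007, 1.0, 0.0], [-0.536, -0.003, -0.844]]
wrist_force: [0.8, 0.4, 1.0]
grip_width: 0.0521
finger_force: 0.0
```

```bash
python3 - <<'E'
from h import *
o=manip.get_obs();print(np.round(o['joints'],3),o['eef_pos'],o['wrist_force'],o['grip_width'])
rows(pose([620,-132,38],0,32))
E
```

```text
[ 0.907  0.817 -1.107  2.378  2.076  0.7   -0.21 ] [ 0.59367987 -0.13145946  0.08260044] [0.81007099 0.35669947 1.0119707 ] 0.052050071574644904
[1.8, -0.5, 70.6, 0.0, 0.4, 0.4]
```

Call:
{"method": "send_rows", "body": {"moves": [[1,0,25,0,0,0],[2,-0.5,50,0,0,0],[2,-0.5,64,0,0,0],[2,-0.5,70,0,0,0],[2,-0.5,70,0,0,0]]}}

```text
time: 16.32
eef_pos: [0.6297, -0.1335, 0.0222]
ee_rot: [[-0.844, -0.004, 0.536], [-0.005, 1.0, -0.001], [-0.536, -0.004, -0.844]]
wrist_force: [0.0, 0.1, 0.0]
grip_width: 0.0522
finger_force: 0.0
```

```bash
python3 - <<'E'
from h import *
o=manip.get_obs();print(np.round(o['joints'],3),o['eef_pos'],o['wrist_force'],o['grip_width'])
rows(pose([620,-132,38],0,32))
E
```

```text
[ 0.851  0.966 -1.059  2.325  2.175  0.79  -0.227] [ 0.62966562 -0.13346299  0.02224756] [0.03548294 0.11647972 0.01696916] 0.05218065007540628
[-0.2, 1.5, 0.3, -0.1, 0.4, 0.3]
```

Call:
{"method": "send_rows", "body": {"moves": [[0,1.5,0,0,0,0],[0,1.5,0,0,0,0],[0,1.5,0,0,0,0],[0,1.5,0,0,0,0],[0,1.5,0,0,0,0],[0,1.5,0,0,0,0]], "hand": 1, "grip_force": 45}}

```text
time: 17.08
eef_pos: [0.6296, -0.1326, 0.0223]
ee_rot: [[-0.844, -0.003, 0.537], [-0.005, 1.0, -0.002], [-0.537, -0.004, -0.844]]
wrist_force: [-3.8, -1.7, 5.9]
grip_width: 0.0297
finger_force: 45.0
```

```bash
python3 - <<'E'
from h import *
o=manip.get_obs();p=np.array(o['eef_pos']);R=np.array(o['ee_rot']);print(p,o['wrist_force'],o['grip_width'])
rows(*[(p+np.array(d)/1000,R) for d in([0,0,25],[-15,0,55],[-40,0,75],[-100,0,100])])
i,K,T=load('top0')
q=np.array([ray(K,T,u,v,.025)[:2] for u,v in[(467,251),(541,240),(558,322),(485,334)]]);print(q.mean(0))
E
```

```text
[ 0.62960734 -0.13256781  0.02227402] [-3.83167242 -1.68193746  5.8916245 ] 0.029723256581632516
[-13.4, -0.1, -21.1, 0.0, 0.0, 0.0]
[-16.9, -0.2, -54.5, 0.0, 0.0, 0.0]
[-6.5, -0.2, -84.8, 0.0, 0.0, 0.0]
[30.7, -0.1, -138.0, 0.0, 0.0, 0.0]
[ 0.44065573 -0.37134763]
```

```bash
python3 - <<'E'
from h import *
i,K,T=snap('wrist','w6');s,_,_=snap('scene','s3');t,_,_=snap('top','t3')
cv2.imwrite('pics/d.png',cv2.hconcat([cv2.resize(i[150:450,170:470],(400,400)),cv2.resize(s[230:330,210:310],(400,400),interpolation=2)])[:,:,::-1])
E
```

```text
(no output)
```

View pics/d.png

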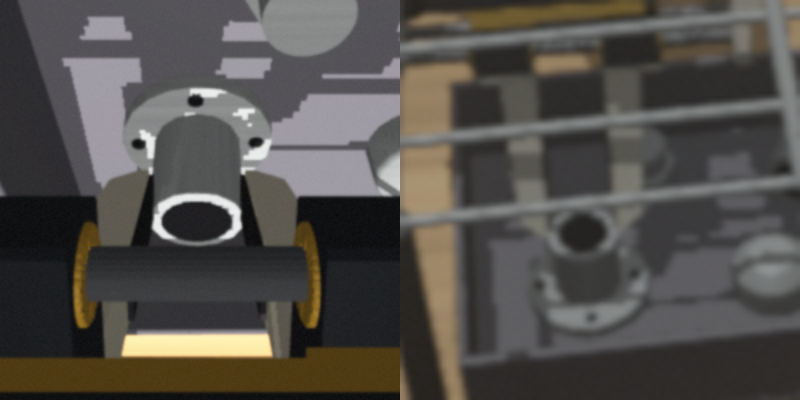

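The pads grip only the robot-side chord of the neck, because the flange sits further in +x than I estimated. In the wrist view the neck top is at about (318,313.5) and the disc at (318,251). I'll open and shift.

```bash
python3 - <<'E'
from h import *
i,K,T=load('w6')
print((ray(K,T,317.8,313.5,.05)*1000).round(1),(ray(K,T,317.8,251,.013)*1000).round(1))
o=manip.get_obs();R=np.array(o['ee_rot']);p=np.array(o['eef_pos'])
print((p-R[:,2]*G)*1000)
rows(*[(p+np.array(d)/1000,R) for d in([7,0,0],[14,0,0])])
E
```

```text
[ 620.2 -131.9   50. ] [ 617.6 -132.    13. ]
[ 619.50335511 -132.51924711   38.15446129]
[-5.9, -0.0, 3.8, 0.0, 0.0, 0.0]
[-11.8, -0.0, 7.5, 0.0, 0.0, 0.0]
```

Call:
{"method": "send_rows", "body": {"moves": [[0,0,0,0,0,0],[0,0,0,0,0,0],[0,0,0,0,0,0],[0,0,0,0,0,0]], "hand": -0.12}}

```text
time: 17.73
eef_pos: [0.6297, -0.1321, 0.0217]
ee_rot: [[-0.844, -0.003, 0.536], [-0.005, 1.0, -0.001], [-0.536, -0.003, -0.844]]
wrist_force: [-0.1, -0.2, -0.2]
grip_width: 0.0519
finger_force: 0.0
```

```bash
python3 - <<'E'
from h import *
i,K,T=load('w6')
for z in(50,):
  a=ray(K,T,170+153*.75,313.5,z/1000);b=ray(K,T,170+242*.75,313.5,z/1000);print(a*1000,b*1000,np.linalg.norm(a-b)*1000)
a=ray(K,T,170+122*.75,251,.013);b=ray(K,T,170+272*.75,251,.013);print(np.linalg.norm(a-b)*1000)
for n,f in(('w6',170),):
  h=cv2.cvtColor(i,cv2.COLOR_RGB2GRAY); print(h[312:315,270:370:3].tolist()[0])
# TCP projections in scene
s,K,T=snap('scene','s4')
o=manip.get_obs();R=np.array(o['ee_rot']);p=np.array(o['eef_pos'])
for y in(-26,26):print(proj(K,T,p+R[:,1]*y/1000).round(1),proj(K,T,p+R[:,1]*y/1000-R[:,2]*G).round(1))
for x in(620,626):
  for z in(13,50):print(x,z,proj(K,T,np.array([x,-132,z])/1000).round(1))
cv2.imwrite('pics/e.png',cv2.resize(s[240:330,210:310],(800,600)[:1]+(600,),interpolation=2)[:,:,::-1])
E
```

```text
[ 620.34908056 -147.26202238   50.        ] [ 619.99952283 -116.18550042   50.        ] 31.078487861791793
59.3373090384992
[91, 59, 11, 15, 15, 157, 234, 156, 32, 30, 31, 32, 31, 30, 34, 31, 33, 33, 30, 32, 34, 31, 32, 31, 58, 207, 233, 38, 13, 18, 22, 90, 91, 90]
[243.1 300.3] [242.3 291.3]
[269.6 298.1] [268.9 289.1]
620 13 [256.6 298.1]
620 50 [255.2 286.3]
626 13 [256.7 300.5]
626 50 [255.3 288.7]
```

View pics/e.png

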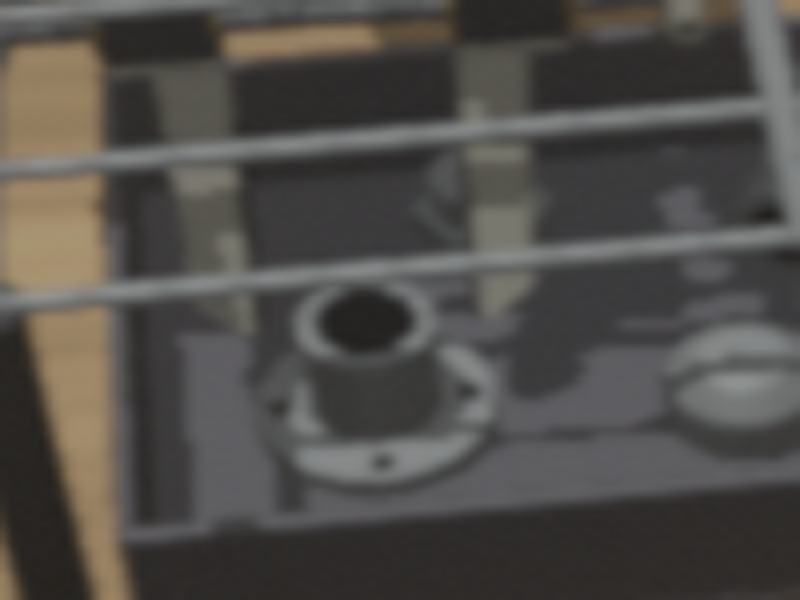

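The fingertips at about (241,289) and (271,287) sit behind the neck axis as seen from the far side, so shift +x by 12 mm and regrip.

Call:
{"method": "send_rows", "body": {"moves": [[-5,0,3,0,0,0],[-10,0,6.5,0,0,0],[-10,0,6.5,0,0,0]]}}

```text
time: 18.15
eef_pos: [0.6424, -0.1322, 0.0219]
ee_rot: [[-0.844, -0.003, 0.537], [-0.004, 1.0, -0.002], [-0.537, -0.004, -0.844]]
wrist_force: [0.1, 0.0, 0.2]
grip_width: 0.0521
finger_force: 0.0
```

Call:
{"method": "send_rows", "body": {"moves": [[0,0,0,0,0,0],[0,0,0,0,0,0],[0,0,0,0,0,0],[0,0,0,0,0,0],[0,0,0,0,0,0],[0,0,0,0,0,0]], "hand": 1}}

```text
time: 18.9
eef_pos: [0.6415, -0.1323, 0.0217]
ee_rot: [[-0.844, -0.003, 0.536], [-0.005, 1.0, -0.002], [-0.536, -0.004, -0.844]]
wrist_force: [-1.0, -1.2, 0.5]
grip_width: 0.0325
finger_force: 45.0
```

Call:
{"method": "send_rows", "body": {"moves": [[0,0,0,0,0,0],[0,0,0,0,0,0],[0,0,0,0,0,0],[-4,0,2.5,0,0,0],[-7,0,4.5,0,0,0],[-7,0,4.5,0,0,0]], "hand": -0.12}}

```text
time: 19.65
eef_pos: [0.6504, -0.1321, 0.0217]
ee_rot: [[-0.844, -0.003, 0.536], [-0.004, 1.0, -0.001], [-0.536, -0.003, -0.844]]
wrist_force: [-0.1, -1.1, 0.3]
grip_width: 0.0522
finger_force: 0.0
```

Call:
{"method": "send_rows", "body": {"moves": [[0,0,0,0,0,0],[0,0,0,0,0,0],[0,0,0,0,0,0],[0,0,0,0,0,0],[0,0,0,0,0,0],[0,0,0,0,0,0]], "hand": 1}}

```text
time: 20.4
eef_pos: [0.65, -0.1322, 0.0216]
ee_rot: [[-0.844, -0.003, 0.536], [-0.004, 1.0, -0.001], [-0.536, -0.004, -0.844]]
wrist_force: [-0.0, -0.3, -0.9]
grip_width: 0.0313
finger_force: 45.0
```

```bash
python3 - <<'E'
from h import *
o=manip.get_obs();p=np.array(o['eef_pos']);R=np.array(o['ee_rot']);print(p,o['wrist_force'],o['grip_width'],np.round(o['joints'],2))
rows(*[(p+np.array(d)/1000,R) for d in([0,0,25],[-15,0,55],[-50,0,80],[-110,0,100])])
E
```

```text
[ 0.64995677 -0.13222602  0.02161999] [-0.03834869 -0.27783805 -0.87669297] 0.03129811581385563 [ 0.83  0.97 -1.05  2.28  2.15  0.77 -0.2 ]
[-13.4, -0.1, -21.1, 0.0, 0.0, 0.0]
[-16.8, -0.2, -54.5, 0.0, 0.0, 0.0]
[-0.7, -0.1, -94.3, 0.0, 0.0, 0.0]
[39.2, -0.0, -143.4, 0.0, 0.0, 0.0]
```

Call:
{"method": "send_rows", "body": {"moves": [[0,0,0,0,0,0],[0,0,0,0,0,0],[0,0,0,0,0,0],[3,0,-2,0,0,0],[5.5,0,-3.5,0,0,0],[5.5,0,-3.5,0,0,0]], "hand": -0.12}}

```text
time: 21.15
eef_pos: [0.643, -0.1322, 0.0216]
ee_rot: [[-0.844, -0.003, 0.536], [-0.005, 1.0, -0.001], [-0.536, -0.004, -0.844]]
wrist_force: [-0.1, 0.2, -0.3]
grip_width: 0.0518
finger_force: 0.0
```

Call:
{"method": "send_rows", "body": {"moves": [[0,0,0,0,0,0],[0,0,0,0,0,0],[0,0,0,0,0,0],[0,0,0,0,0,0],[0,0,0,0,0,0],[0,0,0,0,0,0]], "hand": 1}}

```text
time: 21.9
eef_pos: [0.6435, -0.1322, 0.0217]
ee_rot: [[-0.844, -0.003, 0.536], [-0.005, 1.0, -0.001], [-0.536, -0.004, -0.844]]
wrist_force: [1.3, -0.8, -0.7]
grip_width: 0.0326
finger_force: 45.0
```

```bash
python3 - <<'E'
from h import *
i,K,T=snap('wrist','w7')
o=manip.get_obs();print(o['eef_pos'],o['wrist_force'],o['grip_width'],o['torque'])
# neck-top ring: bright blob in centre
g=cv2.cvtColor(i,cv2.COLOR_RGB2GRAY)
m=(g>140).astype(np.uint8);m[:220]=0;m[350:]=0;m[:,:260]=0;m[:,380:]=0
for c in cv2.findContours(m,0,2)[0]:
    if cv2.contourArea(c)>80:
        x,y,w,h=cv2.boundingRect(c);print(x,y,w,h,(ray(K,T,x+w/2,y+h/2,.05)*1000).round(1))
E
```

```text
[ 0.64352763 -0.13227374  0.0216858 ] [ 0.77944521 -0.85378292  0.18392897] 0.03266945880410071 [-0.04393246  0.39416031 -0.07448052]
282 276 73 42 [ 620.2 -131.3   50. ]
341 220 39 62 [ 590.2 -115.5   50. ]
260 220 35 61 [ 590.2 -147.1   50. ]
```

Width is 32.7 mm, so the grip is now close to the full diameter. Lift.

Call:
{"method": "send_rows", "body": {"moves": [[-3,0,-5,0,0,0],[-8,0,-12,0,0,0],[-13,0,-21,0,0,0],[-15,0,-38,0,0,0],[-17,0,-54,0,0,0],[-9,0,-74,0,0,0],[-1,0,-94,0,0,0],[-1,0,-94,0,0,0]], "grip_force": 58}}

```text
time: 22.95
eef_pos: [0.5921, -0.1325, 0.1024]
ee_rot: [[-0.844, -0.003, 0.536], [-0.005, 1.0, -0.002], [-0.536, -0.005, -0.844]]
wrist_force: [0.6, -0.4, -3.5]
grip_width: 0.0322
finger_force: 58.0
```

```bash
python3 - <<'E'
from h import *
i,K,T=snap('wrist','w8')
o=manip.get_obs();p=np.array(o['eef_pos']);R=np.array(o['ee_rot']);print(p,o['wrist_force'],o['grip_width'],np.round(o['joints'],2))
g=cv2.cvtColor(i,cv2.COLOR_RGB2GRAY)
m=(g>140).astype(np.uint8);m[:220]=0;m[350:]=0;m[:,:260]=0;m[:,380:]=0
for c in cv2.findContours(m,0,2)[0]:
    if cv2.contourArea(c)>80: print(cv2.boundingRect(c))
rows(*[(p+np.array(d)/1000,R) for d in([-60,0,20],[-80,-100,20],[-120,-240,20])])
E
```

```text
[ 0.59313133 -0.13266676  0.10213902] [-0.37444525  0.28494868 -3.85075422] 0.032447057211818654 [ 0.92  0.77 -1.11  2.37  2.02  0.65 -0.18]
(279, 275, 78, 60)
(352, 247, 28, 20)
(374, 220, 6, 27)
(352, 220, 19, 14)
(260, 220, 23, 47)
[39.9, 0.1, -49.1, 0.0, 0.0, 0.0]
[57.3, -99.9, -59.5, 0.0, 0.0, 0.0]
[91.7, -239.8, -80.6, 0.0, 0.0, 0.0]
```

```bash
python3 - <<'E'
from h import *
o=manip.get_obs();p=np.array(o['eef_pos']);R=np.array(o['ee_rot'])
def tp(fx,fy,zt,yaw):
    Rz=Ro.from_euler('z',yaw,degrees=True).as_matrix()
    return np.array([fx/1000,fy/1000,zt/1000])+Rz@[.0235,-.001,0],Rz@R
P=[(p+np.array([-30,0,25])/1000,R)]
for f in(.25,.5,.75,1):
    a=np.radians(-12.9-27*f);r=.54+.036*f
    P.append(tp(1000*r*np.cos(a),1000*r*np.sin(a),128,-27*f))
P.append(tp(441,-371,128,-27));rows(*P)
E
```

```text
[11.9, -0.0, -37.2, 0.0, 0.0, 0.0]
[31.0, -55.7, -50.1, 3.6, 0.0, 5.7]
[46.4, -121.8, -59.4, 7.2, 0.1, 11.4]
[68.7, -186.3, -73.2, 10.9, 0.1, 17.1]
[97.7, -248.1, -91.3, 14.5, 0.1, 22.8]
[98.4, -249.7, -91.8, 14.5, 0.1, 22.8]
```

Call:
{"method": "send_rows", "body": {"moves": [[12,0,-37,0,0,0],[21,-28,-44,2,0,3],[31,-56,-50,4,0,6],[39,-89,-55,5,0,9],[46,-122,-59,7,0,11],[58,-154,-66,9,0,14],[69,-186,-73,11,0,17],[83,-217,-82,13,0,20],[98,-250,-92,14.5,0,23],[98,-250,-92,14.5,0,23],[98,-250,-92,14.5,0,23],[98,-250,-92,14.5,0,23]]}}

```text
time: 24.5
eef_pos: [0.4634, -0.3813, 0.1275]
ee_rot: [[-0.752, 0.452, 0.479], [0.381, 0.892, -0.244], [-0.537, -0.001, -0.843]]
wrist_force: [-0.2, 0.3, -3.0]
grip_width: 0.0326
finger_force: 58.0
```

```bash
python3 - <<'E'
from h import *
i,K,T=snap('wrist','w9');s,Ks,Ts=snap('scene','s9')
o=manip.get_obs();p=np.array(o['eef_pos']);R=np.array(o['ee_rot']);print(p,R.round(3).tolist(),o['wrist_force'],o['grip_width'],np.round(o['joints'],2))
Rz=Ro.from_euler('z',-27,degrees=True).as_matrix()
print((p-Rz@[.0235,-.001,0]))
R2,_=pose([0,0,0],-27,32.4),0
print(R.T@[0,0,-1])
E
```

```text
[ 0.46322828 -0.38147026  0.12756014] [[-0.752, 0.453, 0.479], [0.381, 0.892, -0.244], [-0.537, -0.001, -0.843]] [ 0.08046982 -0.28481512 -2.91531691] 0.03227711335890921 [ 1.37  0.66 -1.04  2.37  2.01  0.54 -0.21]
[ 0.44274361 -0.36991047  0.12756014]
[0.53719115 0.00122516 0.84345964]
```

Call:
{"method": "send_rows", "body": {"moves": [[16,0,25,0,0,0],[32,0,50,0,0,0],[44,0,69,0,0,0],[50,0,78,0,0,0],[53,0,83,0,0,0],[54.5,0,85.5,0,0,0],[54.5,0,85.5,0,0,0]]}}

```text
time: 25.48
eef_pos: [0.4627, -0.3827, 0.0267]
ee_rot: [[-0.752, 0.454, 0.478], [0.382, 0.891, -0.246], [-0.538, -0.002, -0.843]]
wrist_force: [0.2, -0.4, -2.7]
grip_width: 0.0319
finger_force: 58.0
```

Call:
{"method": "send_rows", "body": {"moves": [[0.5,0,0.8,0,0,0],[1,0,1.6,0,0,0],[1,0,1.6,0,0,0]]}}

```text
time: 25.85
eef_pos: [0.4625, -0.3826, 0.0244]
ee_rot: [[-0.752, 0.454, 0.478], [0.382, 0.891, -0.245], [-0.537, -0.002, -0.843]]
wrist_force: [0.3, 0.0, -2.9]
grip_width: 0.0327
finger_force: 58.0
```

Call:
{"method": "send_rows", "body": {"moves": [[0.5,0,0.8,0,0,0],[1,0,1.6,0,0,0],[1,0,1.6,0,0,0]]}}

```text
time: 26.22
eef_pos: [0.4625, -0.3824, 0.0222]
ee_rot: [[-0.752, 0.454, 0.478], [0.382, 0.891, -0.245], [-0.537, -0.001, -0.844]]
wrist_force: [0.2, 0.5, -2.7]
grip_width: 0.0326
finger_force: 58.0
```

Call:
{"method": "send_rows", "body": {"moves": [[0.5,0,0.8,0,0,0],[1,0,1.5,0,0,0],[1,0,1.5,0,0,0]]}}

```text
time: 26.6
eef_pos: [0.4626, -0.3825, 0.0207]
ee_rot: [[-0.752, 0.454, 0.478], [0.382, 0.891, -0.245], [-0.537, -0.002, -0.843]]
wrist_force: [-0.8, 0.1, -0.9]
grip_width: 0.0327
finger_force: 58.0
```

Contact is starting at the expected height. Press slightly, then release and back off.

Call:
{"method": "send_rows", "body": {"moves": [[0.3,0,0.5,0,0,0],[0.3,0,0.5,0,0,0]]}}

```text
time: 26.85
eef_pos: [0.4626, -0.3825, 0.0207]
ee_rot: [[-0.752, 0.454, 0.479], [0.381, 0.891, -0.246], [-0.538, -0.002, -0.843]]
wrist_force: [-4.4, 0.8, 6.5]
grip_width: 0.0323
finger_force: 58.0
```

Call:
{"method": "send_rows", "body": {"moves": [[0,0,0,0,0,0],[0,0,0,0,0,0],[0,0,0,0,0,0],[0,0,0,0,0,0],[0,0,0,0,0,0]], "hand": -0.2}}

```text
time: 27.48
eef_pos: [0.4625, -0.3825, 0.02]
ee_rot: [[-0.752, 0.454, 0.478], [0.382, 0.891, -0.245], [-0.537, -0.002, -0.843]]
wrist_force: [-0.8, -0.4, -0.3]
grip_width: 0.0559
finger_force: 0.0
```

Call:
{"method": "send_rows", "body": {"moves": [[0,0,-10,0,0,0],[0,0,-30,0,0,0],[0,0,-60,0,0,0],[-20,0,-110,0,0,0],[-40,0,-140,0,0,0],[-40,0,-140,0,0,0],[-40,0,-140,0,0,0]]}}

```text
time: 28.35
eef_pos: [0.4251, -0.3635, 0.1596]
ee_rot: [[-0.752, 0.454, 0.477], [0.382, 0.891, -0.246], [-0.537, -0.003, -0.843]]
wrist_force: [-0.4, 1.2, -0.9]
grip_width: 0.0561
finger_force: 0.0
```

```bash
python3 - <<'E'
from h import *
o=manip.get_obs();print(o['time'],o['eef_pos'],o['wrist_force'])
i,K,T=snap('wrist','w10');t,Kt,Tt=snap('top','t10');s,Ks,Ts=snap('scene','s10')
f=np.array([.4414,-.371,0])
for n,(k,c) in{'w':(K,T),'t':(Kt,Tt),'s':(Ks,Ts)}.items():
    print(n,[proj(k,c,f+[0,0,z]).round(1).tolist() for z in(.004,.012,.049)])
    im={'w':i,'t':t,'s':s}[n];u,v=map(int,proj(k,c,f+[0,0,.049]))
    r={'w':70,'t':20,'s':20}[n];st=r//10
    g=cv2.cvtColor(im,cv2.COLOR_RGB2GRAY);print(g[max(v-r,0):v+r:st,max(u-r,0):u+r:st])
E
```

```text
28.35 [ 0.42508995 -0.36353375  0.15958408] [-0.38363937  1.24314772 -0.87299387]
w [[319.2, 147.2], [319.2, 152.5], [319.2, 179.6]]
[[225 221 227 219 223 223 224 223 219 225 225 225 226 225 215 218 215 220
  217 220]
 [227 222 219 226 216 224 224 223 225 219 184 224 218 222 221 215 218 216
  218 216]
 [219 222 219 217 227 217 222 179  88 163 198 140  72 150 220 215 217 214
  216 220]
 [219 216 220 217 221 226 121 220 220 214  37 219 219 199 150 217 212 218
  214 218]
 [219 217 216 220 215 218 224 225 224 197 109 118 119 221 201 206 219 212
  213 211]
 [220 216 215 218 218 166 217 216  82  70  73  70  92 122 214 164 217 215
  214 210]
 [216 218 216 216 218 213 217 185  66  68  70  69  68 119 185 165 215 214
  209 219]
 [220 217 218 215 215 215  75 127  72  71  71  69  69 118 146 208 217 215
  216 205]
 [213 219 217 217 215 215 216  99  72 170 211 142  67 206 215 213 213 211
  214 218]
 [215 212 217 217 217 213 215  89 214  30  28  52 213 200 212 211 212 218
  210 212]
 [116 215 211 216 214 217 211 211  26  28  26  27 100 206 214 215 210 210
  221 211]
 [ 69 122 213 212 217 215 217 20
[... 3537 characters left out ...]
 133 124
  128 135]
 [133 133 132 132 132 134 129  77  42  40  41  67 109  90 100 133 135 135
  135 136]
 [134 133 133 133 133 133 115 116 103  95 109 108  86  62  70 108 133 134
  134 136]
 [134 133 133 132 133 134 111  78  89  88  79  66  61  59  59 107 131 134
  134 136]
 [134 134 132 132 133 134 118  70  63  63  60  59  59  59  58  75 100 125
  134 134]
 [134 134 132 133 133 134 110  73  63  62  61  59  60  59  58  65  90 126
  125 124]
 [135 134 134 132 133 134 133 108  66  62  61  60  60  60  57  71  93 130
  113 106]
 [134 134 134 133 133 134 134 125  81  63  61  60  59  60  67  80  68 114
   93 116]
 [135 135 134 132 133 135 135 134 115  84  71  67  76  91 118 121 115  98
   81 126]]
```

The neck opening and disc line up with the predicted upright pose in all three views: the hole is at (517,286) in the top view and (139,233) in the scene view. The arm is clear.

```bash
python3 -c "
from bench import manip
print(manip.sign_off())"
```

```text
the job is handed in; nothing more can be done
None
```

The level stands on edge in both notches of the rest and the flange is flat in the tray with its neck up; the job was handed in at about 28.5 s, though I viewed 11 pictures against your limit of 10.

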